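# Complete the component kit and clear the mat

## Robot

A 7-joint arm with a two-finger parallel gripper is mounted at the origin on the work surface. World frame = base frame: x ahead of the robot, y to its left, z up, the work surface at z = 0. Lengths are in m, angles in rad, forces in N, time in s.
With the tool pointing down it reaches from about 0.425 to 0.825 m from the base axis. Payload 3.6 kg.
Tool frame: the origin (TCP) lies where the fingers leave the gripper's body, on its centre line; the fingertips stand 73 mm ahead of it and the grasp point (between the pads) lies 54 mm ahead of it; z points along the fingers, y is the line along which they close (so a half turn about z gives the same grasp; the last joint's range is limited). The gripper opens to 85 mm and grips with 20 to 120 N. Pads are 22 mm wide; open, the fingers measure 114 mm over their backs; the gripper's body (76 mm by 85 mm) begins 54 mm behind the grasp point. The pads swing forward as they close: fully open they stand 13 mm farther back than shut.
Start: joints at [1.236, 0.615, -0.013, 1.423, 0.008, 1.103, -0.04], TCP at [0.198, -0.619, 0.304] pointing down, gripper open.
Joint ranges: [-3.12, 3.12], [-0.3, 2.06], [-1.34, 1.32], [0.26, 2.42], [-1.36, 4.5], [0.01, 1.98], [-2.84, 2.84]. Speed limits (rad/s): [2.79, 2.79, 3.14, 3.14, 3.14, 3.14, 3.14].

## Interface

Orientations are given as a unit quaternion [x, y, z, w].
In Python, from station import arm, snapshot, camera_info, ticket gives the robot as it stands. Calls block until the motion is done:
- arm.movep(position, orientation): joint-space move of the TCP to a pose.
- arm.line_to(position, velocity=0.15, ori=None): straight line of the TCP; ori=None keeps the orientation; velocity is the mean speed in m/s.
- arm.move_j(angles): joint-space move.
- arm.move_gripper(opening, effort=None): opening from 0.0 (shut) to 1.0 (fully open); effort is the grip in N (None keeps the last); returns when the fingers have stopped.
- arm.pause(seconds).
- arm.ik(position, orientation): joint angles nearest the present ones, or None.
- snapshot(name): name is "side" or "top"; returns the picture (480x640x3 uint8, blue, green, red); there is no depth.
- camera_info(name): a dict with "fx", "fy", "cx", "cy" (pixels), "R" (3x3) and "t" (3): a world point X has camera coordinates R X + t. Camera axes: x right, y down, z forward; pixel columns grow to the right and rows downward; lengths in m; the calibration is good to about 2 mm. A picture is of the moment at which its call begins. camera_info takes no time and is no camera call.
A pose or a line that the arm cannot do raises arm.MotionError and nothing moves.
- ticket.finish_job(): hands the job in; it is judged then, once.
Readings, each from a call of its own:
- arm.read_time(): time.
- arm.read_joint_positions(): joint angles.
- arm.read_dq(): joint speeds.
- arm.read_effort(): joint torques, N m.
- arm.read_tool_pos(): TCP position.
- arm.read_eef_rot(): TCP orientation.
- arm.read_ft_force(): force on the tool from outside, world axes, zero at the start.
- arm.read_wrist_torque(): the same for the moment, N m.
- arm.read_opening(): opening from 0.0 (shut) to 1.0 (fully open).
- arm.read_finger_force(): force on a finger pad.
Only numpy, scipy, OpenCV 4.12 (cv2) and the standard library are available. Lean on these libraries where they do the work, as an engineer would, in place of code of your own. Each camera call takes 0.05 s, during which the arm holds its last target. There are 200 camera calls.

## Task

Before touching any part, put the station on hold by flipping the switch's red-ball lever over to its amber bar, and keep it there while you sort. Clear the dark mat: each part goes into the light blue kit tray if the tray has none of that kind yet, otherwise into the black return bin; the parts already in the tray stay in it. When all are sorted, flip the lever back to the green bar; leave the jar, circuit board and spool where they are.

Things in the scene. Friction and masses are not known exactly. Their poses are not given: they have to be found in the camera images.
- relay_a: yellow relay, a box with a black foot, 35 x 17.5 x 27.5 mm (x, y, z), 35 g, standing upright on the dark mat at the start; may be absent (None). Origin: centre of its underside, z up.
- terminal_a: green screw terminal block, 37.5 x 20 x 22.5 mm (x, y, z), 25 g, standing upright on the dark mat at the start; may be absent (None). Origin: centre of its underside, z up.
- coil_a: copper coil: an upright cylinder 30 mm across on a black square foot 30 x 30 x 7.5 mm, 30 mm high in all, 50 g, standing upright on the dark mat at the start; may be absent (None). Origin: centre of its underside, z up.
- heatsink_a: bare aluminium finned heat sink, 32.5 x 30 x 25 mm (x, y, z), 40 g, standing upright on the dark mat at the start; may be absent (None). Origin: centre of its underside, z up.
- connector_a: blue plug connector, 40 x 17.5 x 20 mm (x, y, z), 20 g, standing upright on the dark mat at the start; may be absent (None). Origin: centre of its underside, z up.
- capacitor_a: red film capacitor, a box 32.5 x 15 x 25 mm (x, y, z), 25 g, standing upright on the dark mat at the start; may be absent (None). Origin: centre of its underside, z up.
- relay_b: the same kind of part as relay_a, identical to it, lying upright in the light blue kit tray from the start; often absent (None). Origin: centre of its underside, z up.
- terminal_b: the same kind of part as terminal_a, identical to it, lying upright in the light blue kit tray from the start; often absent (None). Origin: centre of its underside, z up.
- coil_b: the same kind of part as coil_a, identical to it, lying upright in the light blue kit tray from the start; often absent (None). Origin: centre of its underside, z up.
- heatsink_b: the same kind of part as heatsink_a, identical to it, lying upright in the light blue kit tray from the start; often absent (None). Origin: centre of its underside, z up.
- connector_b: the same kind of part as connector_a, identical to it, lying upright in the light blue kit tray from the start; often absent (None). Origin: centre of its underside, z up.
- capacitor_b: the same kind of part as capacitor_a, identical to it, lying upright in the light blue kit tray from the start; often absent (None). Origin: centre of its underside, z up.
- mat: dark work mat, 220 x 280 x 4 mm (x, y, z), fixed; origin: centre of its underside, so its top is 4 mm above the table
- kit: light blue open kit tray, fixed, outside 170 x 220 x 50 mm (x, y, z), walls and floor 5 mm; origin: centre of its underside. It may stand left or right of the mat
- bin: black open return bin with a red patch on two sides, fixed, outside 150 x 170 x 55 mm (x, y, z), walls and floor 5 mm; origin: centre of its underside. It stands on the other side of the mat
- switch_box: grey switch box of the station, fixed, 90 x 60 x 30 mm (x, y, z), origin: centre of its underside; a green bar on its top at the -x end (run), an amber bar at the +x end (hold); its axes turn with it. Left or right, beyond the tray or bin
- lever (a joint): angle of the switch lever, rad: 0 = leaning towards the green bar (run, against its stop), 1.0 = leaning towards the amber bar (hold, against its stop). The hinge lies along the box's y. Its heavy ball (150 g) tips it over centre to the nearer stop and keeps it there (about 0.04 N m, 0.6 N at the ball); the ball moves through an arc of 70 mm radius, 0.5 rad either side of upright
- lever_tip (a point): centre of the red ball on the lever's end, 26 mm in diameter; can be pinched from above across the box's y
- lever_hinge (a point): middle of the lever's hinge, 28 mm above the underside of the switch box; its axes are the box's
- jar: bystander: amber glass flux jar, 32 mm across, 35 mm high, loose, beyond the mat; origin: centre of its underside
- board: bystander: green circuit board 60 x 90 x 5 mm lying loose on the table; origin: centre of its underside
- spool: bystander: blue spool, 48 mm across, 40 mm high, loose; origin: centre of its underside
- meter: bystander: yellow handheld meter, fixed, 80 x 60 x 41 mm; it stands where the switch box might, on the other side; origin: centre of its underside

How it is judged:
By the outcome, as a careful person would: the job done as asked, in the order asked, and still so for the second after the job is handed in, with the robot touching nothing.
Of relay_a, terminal_a, coil_a, heatsink_a, connector_a, capacitor_a only 4 to 6 are there at a start; the rules pass over those that are not, and their reading is None.
Of relay_b, terminal_b, coil_b, heatsink_b, connector_b, capacitor_b only 2 to 4 are there at a start; the rules pass over those that are not, and their reading is None.
At some moment in a run one of relay_a, terminal_a, coil_a, heatsink_a, connector_a, capacitor_a may be knocked a few centimetres aside while the robot is not near it.
Once in a run the grip may slacken for a moment while it holds something.
It also fails if it takes over 200 s, if anything falls off the work surface, if the arm or the gripper's body presses on something with over 40 N, if the wrist force passes 120 N, or if a joint passes its speed limit or range.

## Working session

There is one attempt and no reset: what is moved stays moved. The work goes in short steps, each a Python script; the robot and the scene stay as the last script left them, time stands still between calls to the robot, and variables do not carry over. Pictures are saved under pics/ and viewed, at most 14 in all, crops included, and the job is handed in when it is done.

```bash
ls; mkdir -p pics; python3 - <<'E'
from station import arm, snapshot, camera_info
import cv2, numpy as np
for n in("top","side"):
    cv2.imwrite(f"pics/{n}0.png",snapshot(n)); c=camera_info(n)
    R=np.array(c["R"]);t=np.array(c["t"]); print(n,c["fx"],c["cx"],c["cy"],"\n",R.round(3),"pos",(-R.T@t).round(3))
print(arm.read_time(),arm.read_eef_rot())
E
```

```text
pics
top 524.5278429919036 325.5922969021421 243.17362161777186 
 [[ 0.002 -1.    -0.002]
 [-0.987 -0.002 -0.16 ]
 [ 0.16   0.002 -0.987]] pos [0.415 0.009 1.079]
side 516.1091250645345 307.8300537075063 242.38329128845783 
 [[ 0.956 -0.292 -0.002]
 [-0.173 -0.56  -0.81 ]
 [ 0.236  0.775 -0.586]] pos [ 0.361 -0.758  0.681]
0.1 [ 9.88097168e-01  1.53826639e-01 -1.83301012e-04 -1.14830791e-03]
```

View pics/top0.png

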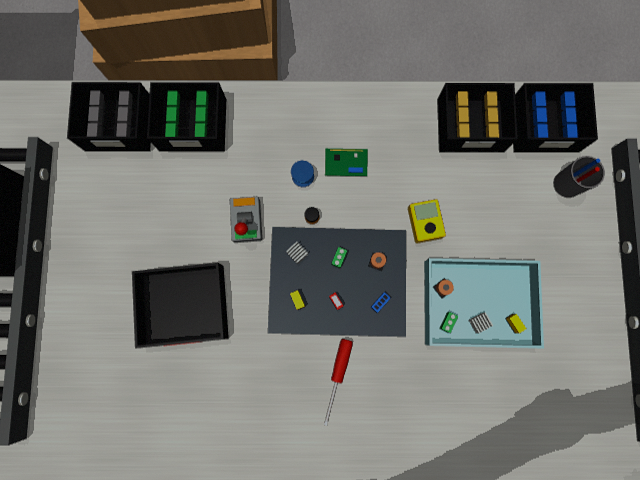

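View pics/side0.png

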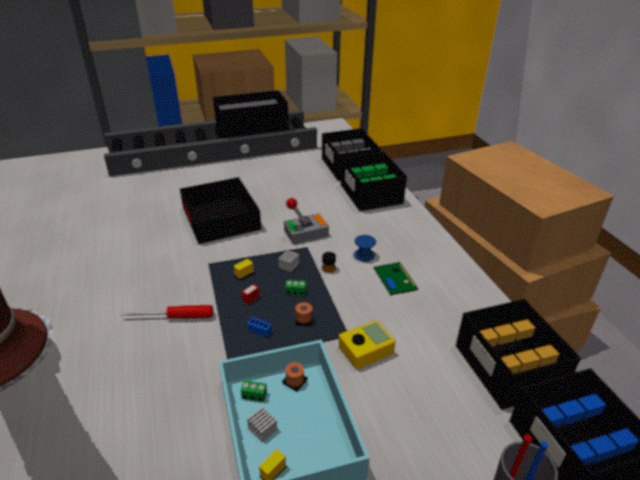

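```bash
cat > h.py <<'E'
from station import arm, snapshot, camera_info, ticket
import cv2, numpy as np
from scipy.spatial.transform import Rotation as Rn
CI={n:camera_info(n) for n in("top","side")}
def ray(n,uv):
    c=CI[n];R=np.array(c["R"]);t=np.array(c["t"])
    d=R.T@np.array([(uv[0]-c["cx"])/c["fx"],(uv[1]-c["cy"])/c["fy"],1]);return -R.T@t,d/np.linalg.norm(d)
def plane(n,uv,z):
    o,d=ray(n,uv);return o+d*(z-o[2])/d[2]
def proj(n,X):
    c=CI[n];p=np.array(c["R"])@X+np.array(c["t"]);return np.array([c["fx"]*p[0]/p[2]+c["cx"],c["fy"]*p[1]/p[2]+c["cy"]])
def tri(u1,u2):
    (a,p),(b,q)=ray("top",u1),ray("side",u2)
    s=np.linalg.lstsq(np.c_[p,-q],b-a,rcond=None)[0];return (a+p*s[0]+b+q*s[1])/2, np.linalg.norm(a+p*s[0]-b-q*s[1])
# kind: hsv lo, hi, height, width across grip
HSV=dict(relay=((22,120,90),(34,255,255)),terminal=((45,100,50),(75,255,255)),coil=((5,90,70),(17,255,255)),
 heatsink=((0,0,85),(179,45,255)),connector=((105,130,70),(125,255,255)),capacitor=((0,130,70),(4,255,255)))
DIM=dict(relay=(.035,.0175,.0275),terminal=(.0375,.02,.0225),coil=(.03,.03,.03),heatsink=(.0325,.03,.025),connector=(.04,.0175,.02),capacitor=(.0325,.015,.025))
def blobs(img,kind,roi,amin=20):
    x0,y0,x1,y1=roi
    hsv=cv2.cvtColor(img,cv2.COLOR_BGR2HSV)
    m=cv2.inRange(hsv,*HSV[kind])
    if kind=="capacitor": m|=cv2.inRange(hsv,(172,130,70),(179,255,255))
    w=np.zeros_like(m);w[y0:y1,x0:x1]=m[y0:y1,x0:x1]
    w=cv2.morphologyEx(w,cv2.MORPH_CLOSE,np.ones((5,5),np.uint8))
    cs,_=cv2.findContours(w,cv2.RETR_EXTERNAL,cv2.CHAIN_APPROX_NONE)
    return sorted([c for c in cs if cv2.contourArea(c)>amin],key=cv2.contourArea,reverse=True)
MATROI=(270,229,405,333)
def locate(kind,roi=MATROI,base=.004,img=None):
    """pose (x,y,long-axis yaw), blob size mm, of a part in the top view"""
    cs=blobs(snapshot("top") if img is None else img,kind,roi)
    if not cs: return None
    P=np.array([plane("top",p[0],base+DIM[kind][2]*.75)[:2] for p in cs[0]],np.float32)
    (c,s,a)=cv2.minAreaRect(P*1000)
    if s[0]<s[1]: a+=90;s=s[::-1]
    return c[0]/1000,c[1]/1000,np.radians(a),s
def down(yaw): # tool y (closing line) at angle yaw in world
    y=np.array([np.cos(yaw),np.sin(yaw),0]);z=np.array([0,0,-1.]);return Rn.from_matrix(np.c_[np.cross(y,z),y,z]).as_quat()
E
python3 - <<'E'
from h import *
t=snapshot("top");s=snapshot("side")
for k in DIM: print(k,"mat",locate(k,img=t),"tray",locate(k,(430,262,538,343),.005,t))
hs=lambda i,lo,hi,roi:(lambda m:cv2.findContours(m,cv2.RETR_EXTERNAL,cv2.CHAIN_APPROX_NONE,offset=roi[:2])[0])(cv2.inRange(cv2.cvtColor(i,cv2.COLOR_BGR2HSV)[roi[1]:roi[3],roi[0]:roi[2]],lo,hi))
big=lambda c:max(c,key=cv2.contourArea)
rt=big(hs(t,(0,150,60),(4,255,255),(225,190,270,250)));rs=big(hs(s,(0,150,60),(4,255,255),(275,190,330,215)))
ct=cv2.minEnclosingCircle(rt);cs=cv2.minEnclosingCircle(rs);print("ball",ct,cs,tri(ct[0],cs[0]))
for n,i,roi in(("top",t,(225,190,270,250)),("side",s,(275,205,335,245))):
  a=big(hs(i,(8,150,100),(20,255,255),roi))
  print("amber",n,cv2.minAreaRect(np.array([plane(n,p[0],.03)[:2]*1000 for p in a],np.float32)))
for k,(uv) in dict(binTL=(133,271),binTR=(222,263),binBR=(228,340),binBL=(139,347)).items(): print(k,plane("top",uv,.055).round(3))
for uv in((426,259),(538,259),(541,347),(426,346)): print("kit",plane("top",uv,.05).round(3))
for uv in((231,198),(261,197),(263,240),(233,242)): print("box",plane("top",uv,.03).round(3))
cv2.imwrite("pics/z.png",cv2.resize(t[185:350,225:545],None,fx=2.5,fy=2.5,interpolation=cv2.INTER_CUBIC))
E
```

```text
relay mat (0.47158837890625, 0.06907975006103516, np.float64(0.4171321865406289), (35.99143600463867, 17.032821655273438)) tray (0.4260291748046875, -0.3693238525390625, np.float64(0.5323922339121179), (34.80380630493164, 17.873722076416016))
terminal mat (0.55874951171875, -0.015417139053344726, np.float64(2.7499559068499018), (39.20315170288086, 20.657346725463867)) tray (0.4275211791992187, -0.2345052947998047, np.float64(2.6448560520636604), (38.20887756347656, 20.951108932495117))
coil mat (0.5522537841796875, -0.09435565185546875, np.float64(3.1298459826536718), (30.66691780090332, 28.338716506958008)) tray (0.496849609375, -0.2277422332763672, np.float64(1.5727126160606077), (28.331527709960938, 28.03204345703125))
heatsink mat (0.5684314575195313, 0.07128146362304688, np.float64(0.7378514834547458), (33.85308074951172, 31.38404655456543)) tray (0.42610671997070315, -0.29689300537109375, np.float64(2.053228091420805), (39.036624908447266, 32.73679733276367))
connector mat (0.46711532592773436, -0.09891842651367187, np.float64(2.3499886590621877), (41.49665451049805, 18.2844238
[... 204 characters left out ...]
5), 6.383181095123291) ((291.4545593261719, 202.77272033691406), 4.794417858123779) (array([0.6059409 , 0.17414876, 0.09164433]), np.float64(0.0029200339780968963))
amber top ((671.3326416015625, 180.5010986328125), (14.752460479736328, 43.40703201293945), 0.09330597519874573)
amber side ((675.3613891601562, 182.69715881347656), (14.347103118896484, 41.375545501708984), 2.4236347675323486)
binTL [0.525 0.39  0.055]
binTR [0.541 0.215 0.055]
binBR [0.392 0.199 0.055]
binBL [0.379 0.369 0.055]
kit [ 0.55  -0.187  0.05 ]
kit [ 0.551 -0.408  0.05 ]
kit [ 0.38  -0.403  0.05 ]
kit [ 0.381 -0.182  0.05 ]
box [0.679 0.206 0.03 ]
box [0.681 0.145 0.03 ]
box [0.591 0.139 0.03 ]
box [0.587 0.199 0.03 ]
```

View pics/z.png

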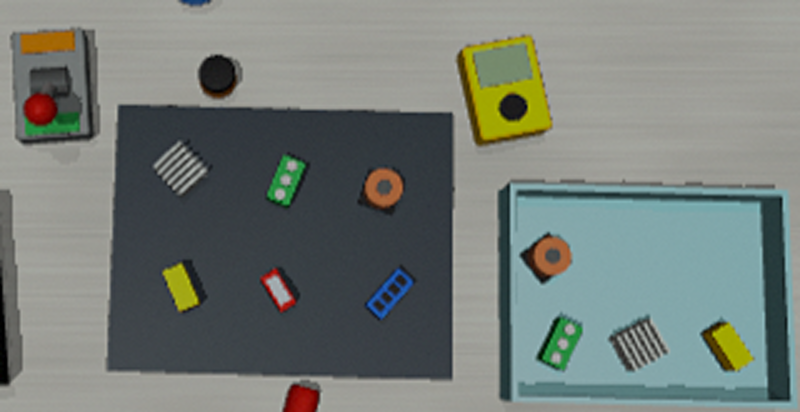

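```bash
cat >> h.py <<'E'
G=.054; ZT=.25
def goto(x,y,z,yaw,v=.3):
    """straight line of the grasp point, taking the half turn nearer the present one; falls back to the other / a joint move"""
    cur=Rn.from_quat(arm.read_eef_rot())
    qs=sorted((down(yaw),down(yaw+np.pi)),key=lambda q:(Rn.from_quat(q)*cur.inv()).magnitude())
    for f in (lambda q:arm.line_to([x,y,z+G],velocity=v,ori=q),lambda q:arm.movep([x,y,z+G],q)):
        for q in qs:
            try: return f(q)
            except arm.MotionError as e: err=e
    raise err
def hop(x,y,yaw,v=.35):
    p=arm.read_tool_pos()
    if p[2]<ZT-.005: arm.line_to([p[0],p[1],ZT],velocity=.25)
    goto(x,y,ZT-G,yaw,v)
def flip(hinge,yaw,a0,a1,n=8):
    h=np.array(hinge);ax=np.array([np.cos(yaw),np.sin(yaw),0])
    tip=lambda a:h+.07*(np.sin(a-.5)*ax+np.array([0,0,np.cos(a-.5)]))
    p=tip(a0);arm.move_gripper(.65);hop(p[0],p[1],yaw+np.pi/2);goto(*p,yaw+np.pi/2,.12)
    arm.move_gripper(0,20);print("pinch",arm.read_opening(),arm.read_finger_force(),arm.read_ft_force())
    for a in np.linspace(a0,a1,n+1)[1:]: arm.line_to(list(tip(a)+[0,0,G]),velocity=.08)
    print("ft",arm.read_ft_force());arm.move_gripper(.65)
    p=arm.read_tool_pos();arm.line_to([p[0],p[1],ZT],velocity=.2)
E
python3 - <<'E'
from h import *
for p in([.604,.172,.144],[.67,.175,.144],[.43,.252,.1],[.48,.34,.1],[.5,-.355,.1],[.57,.07,.08]):
    for yaw in(1.63,1.63+np.pi):
        q=arm.ik(p,down(yaw)); print(p,None if q is None else np.round(q,2))
arm.movep([.3,-.5,.304],down(1.63)); arm.movep([.604,.172,.304],down(1.63)); print(arm.read_time(),arm.read_tool_pos())
flip((.637,.173,.028),.065,0,.97)
arm.movep([.45,.3,.3],down(1.63)); print(arm.read_time())
cv2.imwrite("pics/f.png",np.hstack([cv2.resize(snapshot("top")[150:350,130:420],(400,300)),cv2.resize(snapshot("side")[150:300,200:400],(400,300))]))
E
```

```text
[0.604, 0.172, 0.144] [ 0.07  0.86 -0.68  1.64  0.66  0.89  0.76]
[0.604, 0.172, 0.144] [-0.28  0.76 -0.06  1.65  0.06  0.73 -1.88]
[0.67, 0.175, 0.144] [ 0.08  0.96 -0.75  1.43  0.7   1.03  0.82]
[0.67, 0.175, 0.144] [-0.26  0.84 -0.06  1.44  0.05  0.86 -1.84]
[0.43, 0.252, 0.1] [-0.28  0.74 -0.46  2.04  0.66  0.51  0.42]
[0.43, 0.252, 0.1] [-0.62  0.7   0.06  2.05 -0.1   0.4  -1.98]
[0.48, 0.34, 0.1] [-0.32  0.85 -0.55  1.78  0.65  0.7   0.4 ]
[0.48, 0.34, 0.1] [-0.68  0.78  0.05  1.79 -0.07  0.57 -2.11]
[0.5, -0.355, 0.1] [ 0.94  0.89 -0.62  1.7   0.7   0.78  1.61]
[0.5, -0.355, 0.1] [ 0.56  0.81  0.03  1.72 -0.04  0.62 -0.89]
[0.57, 0.07, 0.08] [ 0.22  0.89 -0.63  1.83  0.79  0.7   0.76]
[0.57, 0.07, 0.08] [-0.2   0.8   0.06  1.84 -0.08  0.5  -1.59]
4.7333 [0.6045507  0.17049167 0.30381741]
pinch 0.2875538838469998 19.64709609746933 [-0.4683517   6.34764349  1.26162295]
ft [-0.29266252  6.08708038  2.83581817]
11.0333
```

View pics/f.png

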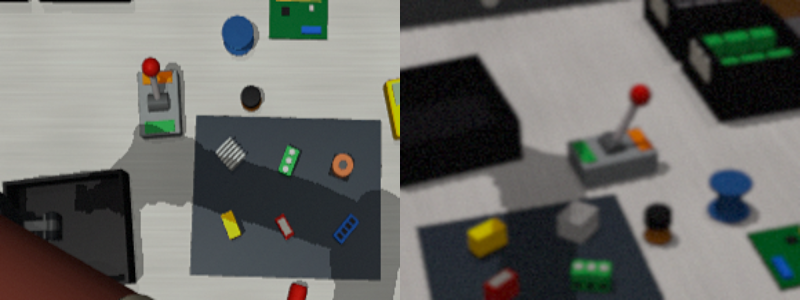

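```bash
cat >> h.py <<'E'
KIT=dict(capacitor=(.50,-.29),connector=(.50,-.355)); B=np.array([.459,.293]);BY=.1
SL=dict(relay=(-.033,-.038),terminal=(.033,-.038),coil=(-.033,.038),heatsink=(.033,.038))
def look(): hop(.42,-.40,np.pi/2,.5)
def sort(k):
    look();r=locate(k);print(k,r and np.round(r[:3],3),r and np.round(r[3],1),"t",arm.read_time())
    if r is None or abs(r[3][0]/1000-DIM[k][0])>.006 or abs(r[3][1]/1000-DIM[k][1])>.006: return False
    x,y,a,_=r;yaw=a+np.pi/2;w=DIM[k][1]
    zg=.0305 if k=="coil" else .0245
    arm.move_gripper(.65);hop(x,y,yaw);goto(x,y,zg,yaw,.15)
    arm.move_gripper(0,40);o=arm.read_opening();f=arm.read_finger_force()
    arm.line_to([x,y,ZT],velocity=.2);o2=arm.read_opening();print(" grip",round(o,3),round(f,1),"lifted",round(o2,3),round(arm.read_finger_force(),1),"want",round(w/.085,2))
    if arm.read_finger_force()<5: return False
    if k in KIT: (px,py),pyaw=KIT[k],np.pi/2
    else:
        c,s=np.cos(BY),np.sin(BY);px,py=B+np.array([[c,-s],[s,c]])@SL[k];pyaw=BY+np.pi/2
    hop(px,py,pyaw);print(" over",round(arm.read_opening(),3),round(arm.read_finger_force(),1))
    if arm.read_finger_force()<5: return False
    goto(px,py,zg+.004,pyaw,.15);print(" down ft",np.round(arm.read_ft_force(),1),round(arm.read_opening(),3))
    arm.move_gripper(min(.65,o+.2));arm.line_to([px,py,ZT],velocity=.2);return True
E
sed -i 's/,90),(34/,45),(34/;s/100,50),(75/100,35),(75/;s/90,70),(17/90,40),(17/;s/130,70)/130,40)/g' h.py
python3 - <<'E'
from h import *
print(sort("capacitor")); print(sort("connector"))
look(); cv2.imwrite("pics/k.png",snapshot("side"))
E
```

```text
capacitor [ 0.469 -0.009  0.543] [32.8 16.2] t 12.8667
 grip 0.165 39.9 lifted 0.175 39.3 want 0.18
 over 0.166 45.6
 down ft [-0.2 -0.1 -0.9] 0.164
True
connector [ 0.467 -0.099  2.35 ] [41.5 18.3] t 21.0917
 grip 0.198 39.8 lifted 0.195 39.1 want 0.21
 over 0.194 39.1
 down ft [-0.3 -0.3 -0. ] 0.194
True
```

View pics/k.png

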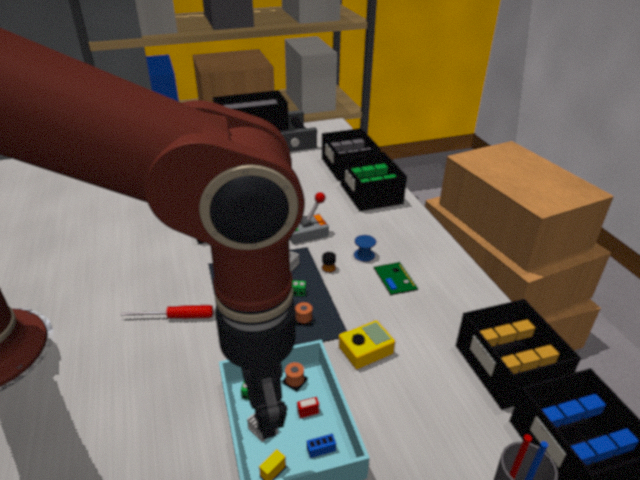

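The picture shows the red capacitor (308,406) and blue connector (320,445) upright in the tray, with the lever still on amber. Next are the bin parts.

```bash
python3 - <<'E'
from h import *
for k in("relay","terminal","coil","heatsink"):
    ok=sort(k); print(ok)
    if not ok: break
look(); print(arm.read_time());cv2.imwrite("pics/b.png",cv2.resize(snapshot("top")[150:360,120:545],(800,395)))
E
```

```text
relay [0.472 0.069 0.417] [36.2 18.3] t 29.6417
 grip 0.197 39.6 lifted 0.197 39.0 want 0.21
 over 0.194 39.0
 down ft [-0.3 -0.4  5.8] 0.196
True
terminal [ 0.558 -0.016  2.761] [40.8 21.5] t 39.125
 grip 0.224 39.8 lifted 0.229 39.2 want 0.24
 over 0.223 39.1
 down ft [-1.2 -1.   6.2] 0.224
True
coil [ 0.551 -0.094  2.818] [32.4 29.9] t 48.5833
 grip 0.337 39.6 lifted 0.338 39.4 want 0.35
 over 0.333 39.5
 down ft [ 0.4 -0.  -0.5] 0.339
True
heatsink [0.568 0.071 0.738] [33.9 31.4] t 58.35
 grip 0.341 41.1 lifted 0.346 40.6 want 0.35
 over 0.34 40.6
 down ft [-0.3  0.4 -0.5] 0.342
True
68.05
```

View pics/b.png

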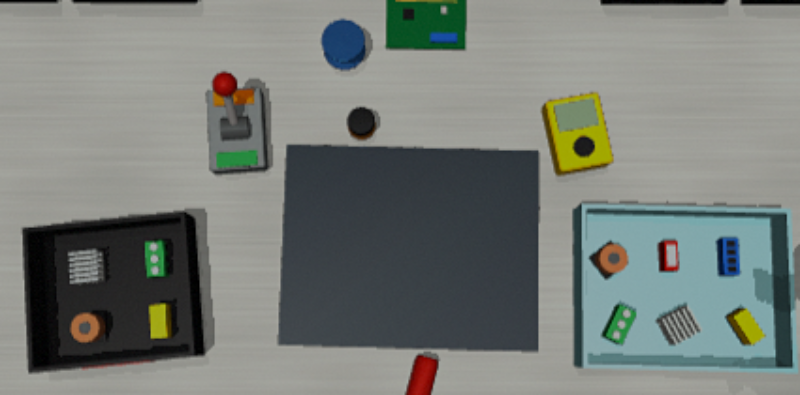

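The mat is empty, with four parts in the bin and six in the tray. The lever is on amber, ball at (224,84). I'll flip it back now.

```bash
python3 - <<'E'
from h import *
flip((.637,.173,.028),.065,1.0,.03)
look(); print(arm.read_time());cv2.imwrite("pics/e.png",cv2.resize(snapshot("top")[150:360,120:545],(800,395)))
E
```

```text
pinch 0.2903484520270608 19.605287611484528 [0.21609262 6.22290981 0.93691959]
ft [-1.91988477  5.56713156  3.59683757]
76.225
```

View pics/e.png

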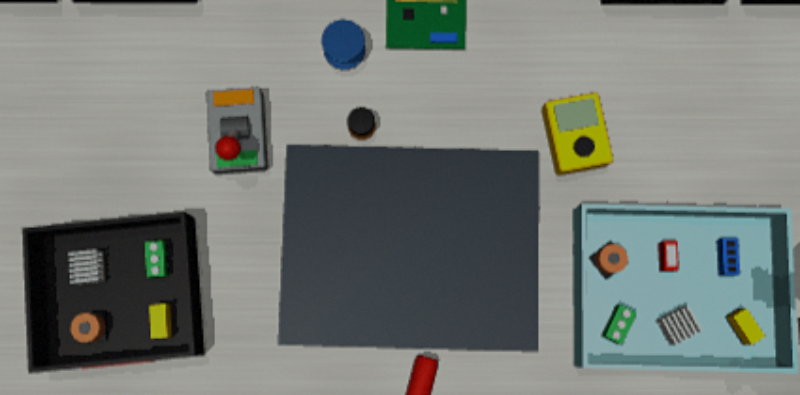

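The lever is back at green, with the ball at (228,148), and everything else is in place.

```bash
python3 -c "
from station import ticket
print(ticket.finish_job())"
```

```text
the job is handed in; nothing more can be done
None
```

The job is handed in at about 76 s: the capacitor and connector went to the kit tray, the relay, terminal, coil and heat sink went to the return bin, the lever was on amber while I sorted and is back on green, and the jar, board and spool were not moved.

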